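# Close up the hydraulic tank for a bleeding run

### The job

Get the hydraulic power pack's tank ready for a bleeding run: first take the dipstick out of the tool rack and slide it fully home in its slot on the tank, and leave it there. Then fit the filler cap with the wing grip onto the filler neck: drop its lugs through the notches, press it down and turn it clockwise half way to its lock (about 45 degrees), so that it is caught but the tank can still breathe; never let it click into its lock. Finish while gripping the cap and holding it still there, and leave everything else on the bench where it is.

Things in the scene. Friction and masses are not known exactly. Their poses are not given: they have to be found in the camera images.
- dipstick: Dipstick, at first standing in the tool rack. Steel blade 3 mm thick (x), 14 mm wide (y), 85 mm long (last 8 mm only 8 mm wide) below a black collar 24 x 30 mm, 5 mm thick; above the collar a finger grip 10 mm thick (x), 24 mm wide (y), 34 mm tall. Origin: centre of the collar's underside, z up; a half turn about z makes no difference. About 70 g.
- cap: Black bayonet filler cap, at first skirt down on the bench. Round, 62 mm across (55 inside), 16 mm tall with its 4 mm top; on top a straight wing grip 46 mm long (x), 12 mm thick (y), 26 mm tall (16 to 42 mm above the origin). At the skirt's lower edge inside, under the wing's ends (+x, -x), two lugs 9 mm wide, 4 mm high. Origin: centre of the underside, z up; half turn alike. About 90 g.
- neck (a point): Filler neck on the tank: centre of the flange's top face, z up, axes as the tank's. Tube 38 mm across, flange 50 mm across and 4 mm thick on top, 28 mm above the tank's top plate. Two notches in the flange, at +x and -x, about 15 mm wide: the cap's lugs pass down through them when its wing lies along x. Then it turns only clockwise from above: free to 57 degrees, then a hump, click and stop at 90.
- seal (a joint): Rubber ring on a spring in the neck: 0 = up, standing 7 mm above the flange top; 0.007 = pressed level with it (1.3 N at first, 10 N fully down). A cap dropped in the notches rests on it with its underside 5 to 6 mm below the flange top. To turn, press the cap to 8.5 to 12 mm below (12 = bottomed, 4 to 10 N). Once turned its lugs catch: released, it springs up only to 8 mm below.
- gauge_slot (a point): Dipstick slot: centre of the mouth of the slot in the aluminium boss on the tank top, axes as the tank's, z up. Slot 6.5 mm along x by 18 mm along y, open below for 120 mm; boss 36 x 42 mm, its top 14 mm above the tank's top plate. The dipstick is fully home when its collar lies on the boss.
- rack_slot (a point): Slot in the tool rack where the dipstick stands at first: its mouth on the rack's top board, 130 mm above the bench, axes as the rack's. 6.5 mm (x) by 18 mm (y), board 16 mm thick, free below. The fixed rack is 70 mm deep (x), 220 mm long (y), its middle 60 mm from here toward -y; tool handles up to 60 mm tall stand on it, 65 mm and more from here toward -y.
- powerpack: Hydraulic power pack, fixed on the bench: grey tank 160 mm (x) by 200 mm (y), top plate 120 mm above the bench; a valve block and an electric motor follow toward its +y, up to 125 mm tall, out to 320 mm. Origin: centre of the tank's underside. Neck at y = -48 mm, dipstick slot at y = +55 mm, both at x = 0; a return hose leaves the top plate at x = 55, y = 30 mm and stays below 150 mm.
- drum_bung: Bystander: round black drum bung without a wing, 58 mm across, 26 mm tall. Origin: centre of underside.
- tape_roll: Bystander: white roll of sealing tape lying flat, 64 mm across, 20 mm tall. Origin: centre of underside.
- oil_bottle: Bystander: grey oil bottle, 72 mm across, 190 mm tall. Origin: centre of underside.
- spare_filter: Bystander: white spin-on filter, 90 mm across, 120 mm tall. Origin: centre of underside.
- funnel: Bystander: grey funnel standing mouth down, 110 mm across, 130 mm tall. Origin: centre of underside.
- spanner: Bystander: steel spanner 170 mm long, lying flat. Origin: its middle, underside.
Not all that is in view belongs to the job. What is shaped like the cap but purple is not meant. Leave any turquoise look-alike of the dipstick alone.

How it is judged:
On the way, in this order (a step that is already met when the one before it is completed fails the run):
1. the dipstick is fully home in its slot on the tank (z of dipstick in the frame of gauge_slot below 0.0025 m and horizontal distance between dipstick and gauge_slot below 0.006 m and angle between dipstick's own z axis and vertical below 0.08 rad and contact force between dipstick and the fingers below 0.2 N), for 0.2 s.
2. the cap's lugs are down in the notches of the neck (z of cap in the frame of neck below -0.004 m and horizontal distance between cap and neck below 0.005 m and angle between the x axis of cap and the x axis of neck, either way round below 0.45 rad).
3. the cap is caught under the flange at the half turn (z of cap in the frame of neck below -0.0068 m and horizontal distance between cap and neck below 0.005 m and angle between the x axis of cap and the x axis of neck, either way round between 0.56 and 1 rad), for 0.2 s.
At the end, for the whole second after the job is handed in: Dipstick collar within 2.5 mm of the boss, blade upright in the slot, let go; cap level on the neck within 5 mm of centre, its underside at least 6.8 mm below the flange top, turned 32 to 57 degrees clockwise from the notches, still, and gripped with more than 2 N (all of step 1 and all of step 3 and angle between cap's own z axis and vertical below 0.1 rad and contact force between the fingers and cap above 2 N and linear speed of cap below 0.02 m/s and angular speed of cap below 0.15 rad/s); the arm keeps its last pose, push and grip.
It fails at once if the cap is turned onto its lock (past 69 degrees on the neck) (z of cap in the frame of neck below -0.006 m and horizontal distance between cap and neck below 0.008 m and angle between the x axis of cap and the x axis of neck, either way round above 1.2 rad).
It fails at once if a bystander is pushed more than 30 mm away or knocked over (distance of any of drum_bung, tape_roll, oil_bottle, spare_filter, funnel, spanner from where it was at the start of the episode above 0.03 m or angle between any of oil_bottle, spare_filter, funnel's own z axis and vertical above 0.5 rad).
It also fails if it takes over 72 s, if anything falls off the work surface, if the arm or the gripper's body presses on something with over 40 N, if the wrist force passes 120 N, or if a joint passes its speed limit or range.

### The arm

A 6-joint arm with a two-finger parallel gripper is mounted at the origin on the work surface. World frame = base frame: x ahead of the robot, y to its left, z up, the work surface at z = 0. Lengths are in m, angles in rad, forces in N, time in s.
With the tool pointing down it reaches from about 0.4 to 0.825 m from the base axis. Payload 7 kg.
Tool frame: the origin (TCP) lies midway between the tips of the shut fingers; the grasp point (between the pads) lies 19 mm behind it; z points along the fingers, x is the direction in which the jaws open and shut, and the axes are right-handed (so a half turn about z gives the same grasp; the last joint's range is limited). The gripper opens to 88 mm and grips with 3 to 60 N. Pads are 19 mm wide; open, the fingers measure 130 mm over their backs; the gripper's body (78 mm by 193 mm) begins 47 mm behind the grasp point.
Start: joints at [1.424, 0.359, 0.012, 0, -1.224, -0.288], TCP at [0.284, 0.612, 0.227] pointing down, gripper open.
Joint ranges: [-3.07, 3.07], [-1.43, 2.12], [-1.02, 1.25], [-3.03, 1.67], [-3.05, -0], [-3.03, 3.03]. Speed limits (rad/s): [2.39, 2.39, 3.01, 3.14, 3.14, 3.14].

### API

Orientations are given as [roll, pitch, yaw] about the fixed x, y, z axes, in that order (R = Rz(yaw) Ry(pitch) Rx(roll)).
In Python, from station import status, eyes, workorder gives the robot as it stands.
- The arm moves only by the shell command python3 -m jog 'ROWS' [OPENING] [FORCE]. ROWS is JSON, a list of rows, each a list of 6 numbers: the shift along the world's x, y, z in mm, then the turn, a rotation vector about the world's x, y, z in rad. A call has 1 to 12 rows; each row shifts and turns the pose as measured when the row begins; what a row does not reach is not made up. A row lasts 1/10 s, in which the tool goes at most 50 mm and 8.59 degrees, less where a joint would pass 70% of its speed; a pose out of reach is approached as far as the arm can. A call with a gripper value outside its range is refused whole. OPENING is the opening, from 0 (shut) to 1 (fully open), set as the call begins (- or left out, the last holds). The fingers move at their own pace and stop on an object; FORCE is the grip in N (left out, the last holds). Time passes only in rows, so rows that do not move let the fingers close. It gives the time, the measured TCP pose, the force and the opening at its end, in the units of the state.
- status.get_state(): the state, without advancing time (a new reading comes with each control period).
- eyes.grab_frame(name): name is "side" or "top"; returns the picture (420x560x3 uint8, blue, green, red); there is no depth.
- eyes.calibration(name): a dict with "camera_matrix" (3x3 intrinsics, pixels), "cam_to_world" (4x4, takes a point from camera to world coordinates). Camera axes: x right, y up, looking along -z (the intrinsics and any distortion apply to the point x, -y, -z); pixel columns grow to the right and rows downward; lengths in m; the calibration is good to about 2 mm. A picture is of the moment at which its call begins. calibration takes no time and is no camera call.
- workorder.job_done(): hands the job in, once; it reports no verdict.
The state is a dict: "t": time; "q": joint angles; "qd": joint speeds; "joint_efforts": joint torques, N m; "eef_pos": TCP position; "ee_rot": TCP orientation; "force": force on the tool from outside, world axes, zero at the start; "moment": the same for the moment, N m; "width": finger opening in m.
Only numpy, scipy, OpenCV 4.12 (cv2) and the standard library are available. Lean on these libraries where they do the work, as an engineer would, in place of code of your own. Each camera call takes 0.05 s, during which the arm holds its last target. There are 200 camera calls.

## Working session

There is one attempt and no reset: what is moved stays moved. The work goes in short steps, Python scripts to look and compute and a shell command to move; the robot and the scene stay as the last step left them, time stands still between calls to the robot, and variables do not carry over. Pictures are saved under pics/ and viewed, about 8 in all and at most 12, crops included, and the job is handed in when it is done.

```bash
ls; mkdir -p pics; python3 - <<'E'
from station import status, eyes
import cv2
s=status.get_state(); print({k:s[k] for k in('t','eef_pos','ee_rot','force','width')})
for n in('top','side'):
    f=eyes.grab_frame(n); cv2.imwrite(f'pics/{n}0.png',f)
    c=eyes.calibration(n); print(n,c)
E
```

```text
pics
{'t': 0.0, 'eef_pos': array([0.28417485, 0.61174496, 0.2256327 ]), 'ee_rot': array([-3.14145592e+00, -1.60687830e-03, -2.00573123e+00]), 'force': array([ 0.11048798, -0.22539366, -0.04808896]), 'width': 0.08762226517406656}
top {'camera_matrix': array([[381.30963111,   0.        , 275.23625373],
       [  0.        , 381.30963111, 214.24631719],
       [  0.        ,   0.        ,   1.        ]]), 'cam_to_world': array([[ 0.0059604 ,  0.99548398, -0.09474238,  0.47737848],
       [-0.99997941,  0.00570833, -0.0029313 , -0.08898971],
       [-0.00237724,  0.0947579 ,  0.99549751,  1.02020878],
       [ 0.        ,  0.        ,  0.        ,  1.        ]])}
side {'camera_matrix': array([[496.50926828,   0.        , 284.64351404],
       [  0.        , 496.50926828, 208.14675395],
       [  0.        ,   0.        ,   1.        ]]), 'cam_to_world': array([[ 0.98044519,  0.13584509, -0.1423845 ,  0.43871222],
       [-0.19663486,  0.70519793, -0.68119793, -0.79778542],
       [ 0.00787186,  0.69587499,  0.71811979,  0.86175933],
       [ 0.        ,  0.        ,  0.        ,  1.        ]])}
```

View pics/top0.png

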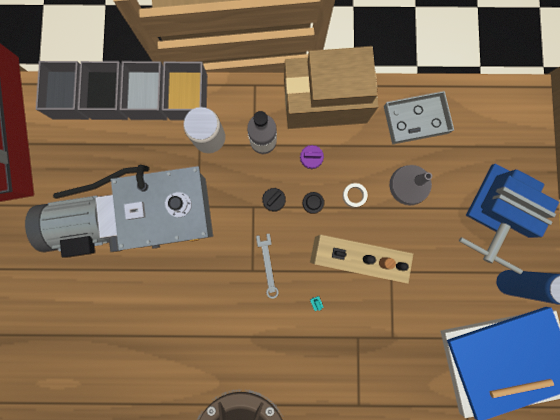

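View pics/side0.png

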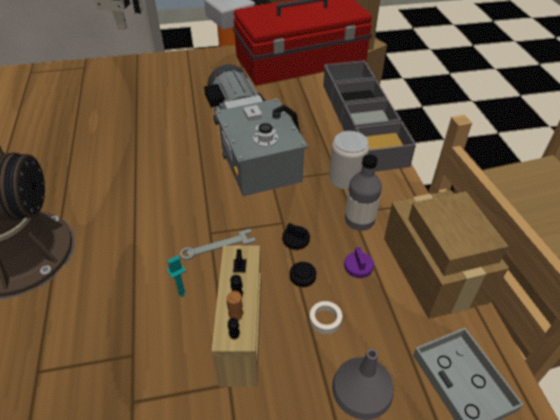

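The top view shows the tank at about (160,208), with the slot boss at (134,210) and the neck at (178,204). Cap candidates:
- (274,199): black with a wing grip, which fits.
- (313,202): black with no wing, so the bung.
- (312,157): purple, not meant.

Dipstick candidates:
- (339,254): black, at the +y end of the rack, which fits.
- (317,303): turquoise, leave alone.

I'll confirm both with enlarged crops.

```bash
cat > h.py <<'E'
import numpy as np, cv2
from station import status, eyes
def ray(n,u,v):
    c=eyes.calibration(n);K=c['camera_matrix'];T=c['cam_to_world']
    d=T[:3,:3]@np.array([(u-K[0,2])/K[0,0],-(v-K[1,2])/K[1,1],-1]);return T[:3,3],d
def at(n,u,v,z):
    o,d=ray(n,u,v);return o+d*(z-o[2])/d[2]
def px(n,p):
    c=eyes.calibration(n);K=c['camera_matrix'];T=c['cam_to_world']
    q=T[:3,:3].T@(np.asarray(p,float)-T[:3,3]);return np.array([K[0,2]-K[0,0]*q[0]/q[2],K[1,2]+K[1,1]*q[1]/q[2]])
E
python3 - <<'E'
import cv2,numpy as np
t=cv2.imread('pics/top0.png');s=cv2.imread('pics/side0.png')
c=lambda im,u,v,w,h,k:cv2.resize(im[v:v+h,u:u+w],None,fx=k,fy=k,interpolation=cv2.INTER_CUBIC)
# top row: tank (5x) ; cap; bottom: rack, side tank, side cap/rack
a=c(t,105,165,100,75,4); b=c(t,255,180,100,75,4)
d=c(t,310,230,100,75,4); e=c(s,220,220,100,75,4)
cv2.imwrite('pics/crop0.png',np.vstack([np.hstack([a,b]),np.hstack([d,e])]))
E
```

```text
(no output)
```

View pics/crop0.png

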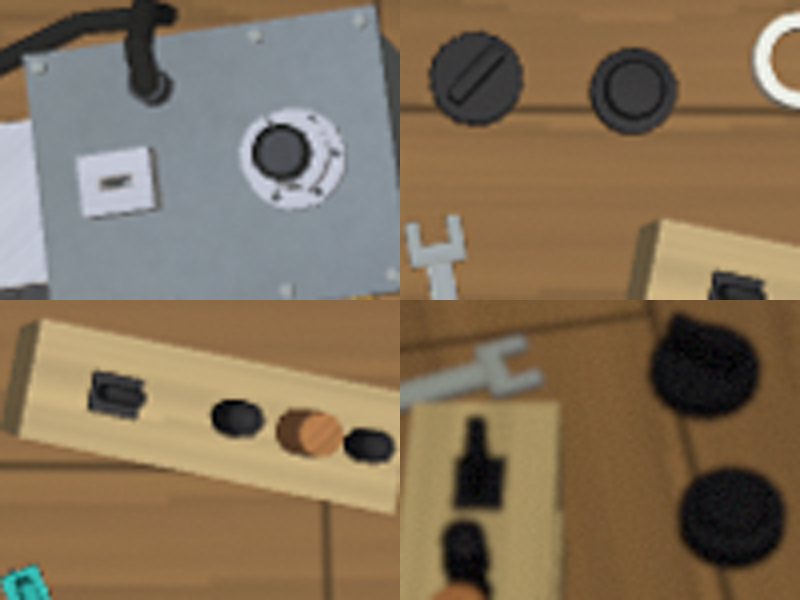

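The crops confirm both picks: the black dipstick (collar plus grip) at top-view px (339.5,253.7), and the black cap with its wing at (274,200). Next I'll fit poses and check them with overlays in both views.

```bash
cat > fit.py <<'E'
from h import *
P=lambda x,y:(105+x/4,165+y/4)
C=lambda x,y:(255+(x-400)/4,180+y/4)
R=lambda x,y:(310+x/4,230+(y-300)/4)
w=lambda uv,z:at('top',*uv,z)
pl=[w(P(24,57),.12),w(P(375,5),.12)]; print('tank +x edge',pl, np.linalg.norm(pl[0]-pl[1]))
slot=w(P(116,182),.134); neck=w(P(292,158),.148); print('slot',slot,'neck',neck,np.linalg.norm((slot-neck)[:2]),'(0.103)')
d=(slot-neck)[:2]; print('yaw from slot-neck',np.arctan2(-d[0],d[1]))
e=(pl[0]-pl[1])[:2]; print('yaw edge',np.arctan2(-e[0],e[1]))
r=[w(R(42,320),.13),w(R(400,385),.13),w(R(18,435),.13),w(R(395,513),.13)]
for a,b in((0,1),(2,3)):
    e=(r[a]-r[b])[:2]; print('rack yaw',np.arctan2(-e[0],e[1]))
print('rack depth',np.linalg.norm(r[0]-r[2]))
print('dip collar',w(R(118,395),.135), 'grip top', w(R(120,393),.169))
print('cap disc',w(C(476,79),.016)); a=w(C(456,100),.042);b=w(C(500,48),.042)
print('wing',(a+b)/2,np.linalg.norm(a-b),'yaw',np.arctan2(*(b-a)[1::-1]))
E
python3 fit.py
```

```text
tank +x edge [array([0.64498666, 0.30748642, 0.12      ]), array([0.67777785, 0.09802534, 0.12      ])] 0.21201228379100157
slot [0.56862722 0.24400329 0.134     ] neck [0.58166635 0.13781618 0.148     ] 0.10698467329519235 (0.103)
yaw from slot-neck 0.12218228654969865
yaw edge 0.15528983692913073
rack yaw -0.17403335878590745
rack yaw -0.19688571608078143
rack depth 0.06813077036734987
dip collar [ 0.47087815 -0.23526737  0.135     ] grip top [ 0.47223862 -0.23076953  0.169     ]
cap disc [ 0.61159382 -0.08251996  0.016     ]
wing [ 0.61141363 -0.08398313  0.042     ] 0.04426540620517759 yaw -0.6921643836244827
```

```bash
python3 - <<'E'
import cv2,numpy as np
s=cv2.imread('pics/side0.png')
c=lambda u,v,w,h,k:cv2.resize(s[v:v+h,u:u+w],None,fx=k,fy=k,interpolation=cv2.INTER_CUBIC)
cv2.imwrite('pics/crop1.png',np.hstack([c(212,90,100,120,4),np.vstack([c(220,240,80,60,5),c(270,215,80,60,5)[:180]])]))
E
```

```text
(no output)
```

View pics/crop1.png

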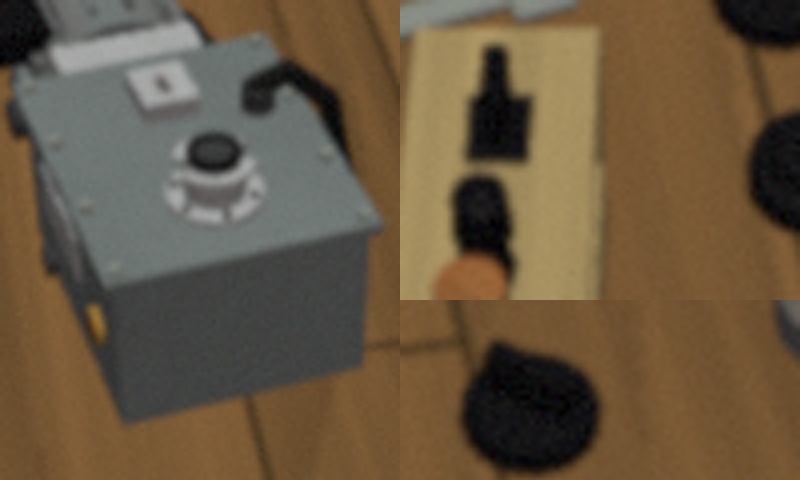

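```bash
cat >> h.py <<'E'
def tri(a,b):
    o1,d1=ray('top',*a);o2,d2=ray('side',*b)
    A=np.c_[d1,-d2];s=np.linalg.lstsq(A,o2-o1,rcond=None)[0]
    p,q=o1+s[0]*d1,o2+s[1]*d2;return (p+q)/2,np.linalg.norm(p-q)
E
python3 - <<'E'
from h import *
P=lambda x,y:(105+x/4,165+y/4); S=lambda x,y:(212+x/4,90+y/4)
for n,a,b in(('dark disc',(282,152),(215,152)),('slot',(116,182),(166,84)),('+x-y corner',(375,5),(380,222)),('+x+y',(24,57),(262,36))):print(n,*tri(P(*a),S(*b)))
t=cv2.imread('pics/top0.png');s=cv2.imread('pics/side0.png')
c=lambda im,u,v,w,h,k:cv2.resize(im[v:v+h,u:u+w],None,fx=k,fy=k,interpolation=cv2.INTER_LANCZOS4)
cv2.imwrite('pics/crop2.png',np.hstack([c(t,160,188,36,36,11),c(s,248,118,36,36,11)]))
E
```

```text
dark disc [0.58612317 0.14270334 0.15140722] 0.0028450739026977825
slot [0.57118245 0.24489081 0.13133809] 0.004553751032442767
+x-y corner [0.67798856 0.09788357 0.12058992] 0.0006711136946619119
+x+y [0.64656688 0.30928729 0.11586625] 0.00160117786592431
```

View pics/crop2.png

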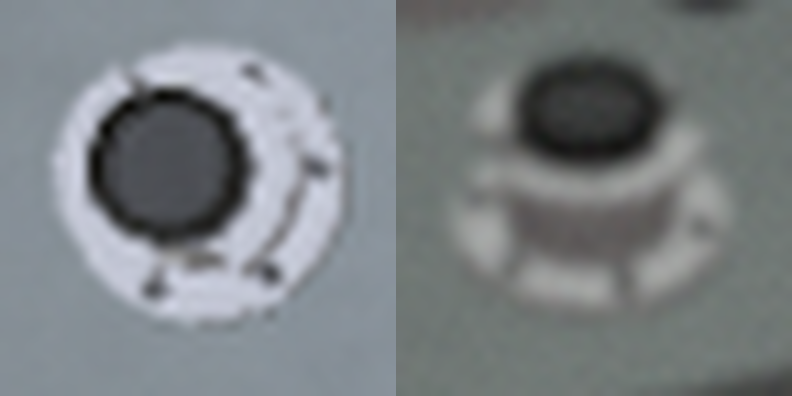

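```bash
python3 - <<'E'
from h import *
from scipy.optimize import least_squares
P=lambda x,y:(105+x/4,165+y/4); S=lambda x,y:(212+x/4,90+y/4)
O=lambda u,v:lambda x,y:(u+x/11,v+y/11)
T2=O(160,188); S2=lambda x,y:(248+(x-396)/11,118+y/11)
pts=[('top',T2(169,164),(0,-.048,.155)),('top',T2(203,183),(0,-.048,.123)),('side',S2(590,108),(0,-.048,.155)),('side',S2(592,215),(0,-.048,.123)),
('top',P(116,182),(0,.055,.134)),('side',S(166,84),(0,.055,.134)),
('top',P(375,5),(1,-1,.12)),('top',P(24,57),(1,1,.12)),('side',S(380,222),(1,-1,.12)),('side',S(262,36),(1,1,.12)),('side',S(110,288),(-1,-1,.12))]
def res(p,full=False):
    x,y,a,o=p;r=[]
    for n,uv,q in pts:
        l=np.array(q,float)
        if abs(q[0])==1:l[:2]=q[0]*(.08+o),q[1]*(.1+o)
        w=[x+np.cos(a)*l[0]-np.sin(a)*l[1],y+np.sin(a)*l[0]+np.cos(a)*l[1],l[2]]
        r.append(px(n,w)-uv)
    return np.array(r) if full else np.ravel(r)
s=least_squares(res,[.58,.19,.14,.002],loss='soft_l1');p=s.x;print(p);print(res(p,True).round(1).tolist())
R=lambda v:(p[0]-np.sin(p[2])*v,p[1]+np.cos(p[2])*v)
print('neck',R(-.048),'slot',R(.055))
D=lambda x,y:(220+(x-400)/5,240+y/5); Rr=lambda x,y:(310+x/4,230+(y-300)/4)
# dipstick: collar centre z .135 ; side collar corners 470..528 x 97..160
print('collar top',at('top',*Rr(118,395),.135),'side',at('side',*D(499,128),.135))
print('grip top: top',at('top',*Rr(121,394),.169),'side',at('side',*D(495,52),.169))
print('rack corners side',[at('side',*D(*q),.13) for q in((415,28),(600,28))],'top',at('top',*Rr(42,320),.13),at('top',*Rr(18,435),.13))
print('cap side',at('side',270+(531-400)/5,215+(413-300)/5,.010))
E
```

```text
[0.57846846 0.18898566 0.15953001 0.0048438 ]
[[0.3, -0.7], [0.7, -0.7], [-0.4, -0.7], [-0.4, 0.4], [0.3, -0.5], [-1.4, -0.3], [-0.4, -0.5], [0.6, -0.2], [0.1, -0.1], [-0.4, -0.5], [-1.1, -0.7]]
neck (np.float64(0.5860934638581571), np.float64(0.1415951632320595)) slot (np.float64(0.5697314809512859), np.float64(0.24328727460435454))
collar top [ 0.47087815 -0.23526737  0.135     ] side [ 0.47336471 -0.23649528  0.135     ]
grip top: top [ 0.47168982 -0.23131865  0.169     ] side [ 0.47494366 -0.22860978  0.169     ]
rack corners side [array([ 0.44858607, -0.17904782,  0.13      ]), array([ 0.51793778, -0.1924845 ,  0.13      ])] top [ 0.51408151 -0.19223103  0.13      ] [ 0.44745624 -0.17798764  0.13      ]
cap side [ 0.61501364 -0.08562091  0.01      ]
```

```bash
python3 -m jog '[[12,-45,4,0,0,-0.11],[12,-45,4,0,0,-0.11],[12,-45,4,0,0,-0.11],[12,-45,4,0,0,-0.11],[12,-45,4,0,0,-0.11],[12,-45,4,0,0,-0.11],[12,-45,4,0,0,-0.11],[12,-45,4,0,0,-0.11],[12,-45,4,0,0,-0.11],[12,-45,4,0,0,-0.11],[12,-45,4,0,0,-0.11],[12,-45,0,0,0,-0.11]]' 1 20
python3 - <<'E'
from h import *
print('bottle base',at('top',262,140,.05),at('side',362,218,.0),'top',at('top',261,119,.19),at('side',370,160,.19))
print('filter top',at('top',201,119,.12),'bung',at('top',313,202,.026))
E
```

```text
t: 1.3
eef_pos: [0.4258, 0.0534, 0.2649]
ee_rot: [-3.14, -0.009, 2.914]
force: [2.0, 0.2, 0.4]
width: 0.0878
bottle base [ 0.76375458 -0.050503    0.05      ] [ 7.83606390e-01 -4.70455376e-02 -1.11022302e-16] top [ 0.7705747 -0.0533704  0.19     ] [ 0.77403871 -0.0572348   0.19      ]
filter top [0.79454913 0.09547047 0.12      ] bung [ 0.6048774  -0.18505679  0.026     ]
```

```bash
python3 -m jog '[[7,-42,-4,0,0,0.006],[7,-42,-4,0,0,0.006],[7,-42,-4,0,0,0.006],[7,-42,-4,0,0,0.006],[6,-42,-4,0,0,0.006],[6,-42,-4,0,0,0.006],[4,-30,-4,0,0,0],[0,0,0,0,0,0],[0,0,0,0,0,0]]'
python3 - <<'E'
from h import *
s=status.get_state();print(s['t'],s['eef_pos'],s['ee_rot'],s['force'])
E
```

```text
t: 2.2
eef_pos: [0.4675, -0.246, 0.2342]
ee_rot: [-3.141, -0.011, 2.941]
force: [0.7, -0.3, 0.4]
width: 0.0879
2.2 [ 0.46754513 -0.24600072  0.234155  ] [-3.14144929 -0.01069651  2.94055919] [ 0.69025267 -0.28513468  0.44780784]
```

```bash
python3 -m jog '[[5,11,-10,-0.0022,-0.0108,0.008],[0,0,-15,0,0,0],[0,0,-15,0,0,0],[0,0,-15,0,0,0],[0,0,-15,0,0,0],[0,0,-12,0,0,0],[0,0,-8,0,0,0],[0,0,0,0,0,0],[0,0,0,0,0,0]]'
python3 - <<'E'
from h import *
f=eyes.grab_frame('top');g=eyes.grab_frame('side')
c=lambda im,u,v,w,h,k:cv2.resize(im[v:v+h,u:u+w],None,fx=k,fy=k,interpolation=cv2.INTER_CUBIC)
cv2.imwrite('pics/g1.png',np.hstack([c(f,290,210,100,100,4),c(g,190,190,100,100,4)]))
E
```

```text
t: 3.1
eef_pos: [0.4731, -0.2279, 0.143]
ee_rot: [3.141, 0.004, 2.956]
force: [0.4, 0.0, 0.1]
width: 0.0877
```

View pics/g1.png

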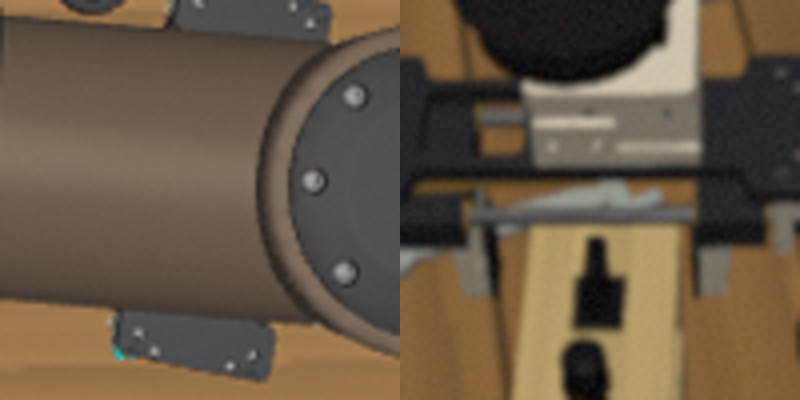

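The side crop shows the fingers straddling the grip in x: tips at crop (475,292) and (713,292), grip at (597,240). They sit about 7 mm too far toward +y. I'll check the camera bias from the tips.

```bash
python3 - <<'E'
from h import *
s=status.get_state();p=s['eef_pos'];print(s['t'],p,s['ee_rot'],s['force'])
d=np.array([np.cos(s['ee_rot'][2]),np.sin(s['ee_rot'][2]),0])
for k in(-1,1):
    q=px('side',p+k*.049*d);print(((q-190)*4+[400,0]).round(0))
print('tcp',((px('side',p)-190)*4+[400,0]).round(0))
G=lambda x,y:(190+(x-400)/4,190+y/4)
print('mid tips world',at('side',*G(594,292),p[2]), 'collar',at('side',*G(600,303),.135),'grip top',at('side',*G(597,240),.169))
E
```

```text
3.2 [ 0.47314129 -0.22801824  0.14318037] [3.140559   0.00479728 2.95584886] [ 0.39007948 -0.03674241 -0.62161531]
[702. 276.]
[488. 278.]
tcp [595. 277.]
mid tips world [ 0.47145488 -0.23648636  0.14318037] collar [ 0.47367741 -0.23690628  0.135     ] grip top [ 0.47550734 -0.22777849  0.169     ]
```

```bash
python3 -m jog '[[0,-4,0,0,0,0],[0,-3,-2,0,-0.005,0],[0,0,0,0,0,0]]' && python3 -m jog '[[0,0,0,0,0,0],[0,0,0,0,0,0],[0,0,0,0,0,0],[0,0,0,0,0,0],[0,0,0,0,0,0],[0,0,0,0,0,0],[0,0,0,0,0,0],[0,0,0,0,0,0],[0,0,0,0,0,0],[0,0,0,0,0,0]]' 0 6
```

```text
t: 3.5
eef_pos: [0.4739, -0.2359, 0.1423]
ee_rot: [3.14, 0.013, 2.956]
force: [-0.8, -0.5, 0.1]
width: 0.0879
t: 4.5
eef_pos: [0.4739, -0.2362, 0.1426]
ee_rot: [3.14, 0.013, 2.955]
force: [-0.7, 0.2, 0.2]
width: 0.0132
```

```bash
python3 -m jog '[[0,0,0,0.002,0.011,0],[0,0,0,0,0,0],[0,0,0,0,0,0],[0,0,0,0,0,0],[0,0,0,0,0,0]]' 0 6; python3 -m jog '[[0,0,0,0,0,0],[0,0,0,0,0,0],[0,0,0,0,0,0],[0,0,0,0,0,0],[0,0,0,0,0,0]]' 0 25
```

```text
t: 5.0
eef_pos: [0.4738, -0.2361, 0.1425]
ee_rot: [3.14, 0.0, 2.955]
force: [0.6, 1.1, -0.5]
width: 0.0102
t: 5.5
eef_pos: [0.4738, -0.2361, 0.1425]
ee_rot: [3.14, 0.0, 2.955]
force: [-0.7, 0.7, 0.3]
width: 0.0096
```

```bash
python3 -m jog '[[0,0,4,0,0,0],[0,0,8,0,0,0],[0,0,10,0,0,0],[0,0,12,0,0,0],[0,0,12,0,0,0],[0,0,12,0,0,0],[0,0,12,0,0,0],[0,0,12,0,0,0],[0,0,12,0,0,0],[0,0,12,0,0,0],[0,0,12,0,0,0],[0,0,12,0,0,0]]'
python3 - <<'E'
from h import *
s=status.get_state();print(s['t'],s['eef_pos'],s['ee_rot'],s['force'],s['moment'],s['width'])
E
```

```text
t: 6.7
eef_pos: [0.4731, -0.236, 0.2842]
ee_rot: [3.139, 0.001, 2.955]
force: [-0.8, 0.1, -1.1]
width: 0.0097
6.7 [ 0.47312547 -0.23600757  0.28422728] [3.13946188e+00 7.32837979e-04 2.95512555e+00] [-0.80472752  0.08809191 -1.05924076] [ 0.07470622 -0.07363937  0.00419406] 0.009655041638852193
```

```bash
python3 -m jog '[[4,18,0,0,0,0.02],[8,36,0,0,0,0.03],[8,42,0,0,0,0.03],[8,42,0,0,0,0.03],[8,42,0,0,0,0.03],[8,42,0,0,0,0.03],[8,42,0,0,0,0.03],[8,42,0,0,0,0.03],[8,42,0,0,0,0.03],[8,42,0,0,0,0.03],[8,32,0,0,0,0.03],[5,16,0,0,0,0.01]]'
python3 -m jog '[[0,0,0,0,0,0],[0,0,0,0,0,0],[0,0,0,0,0,0]]'
```

```text
t: 7.9
eef_pos: [0.5633, 0.2175, 0.2937]
ee_rot: [3.14, 0.006, -2.989]
force: [-0.2, -1.2, -1.2]
width: 0.0098
t: 8.2
eef_pos: [0.5633, 0.2186, 0.2932]
ee_rot: [3.141, 0.004, -2.988]
force: [-0.7, -0.5, 0.4]
width: 0.0098
```

```bash
python3 -m jog '[[3,12,-8,0,0,0.004],[3,12,-14,0,0.004,0.004],[0,0,-14,0,0,0],[0,0,-8,0,0,0],[0,0,-4,0,0,0],[0,0,0,0,0,0],[0,0,0,0,0,0]]'
python3 - <<'E'
from h import *
s=status.get_state();p=s['eef_pos'];print(s['t'],p,s['ee_rot'])
f=eyes.grab_frame('top');g=eyes.grab_frame('side')
c=lambda im,u,v,w,h,k:cv2.resize(im[v:v+h,u:u+w],None,fx=k,fy=k,interpolation=cv2.INTER_CUBIC)
cv2.imwrite('pics/g2.png',np.hstack([c(g,220,70,60,60,8),c(f,105,180,50,75,6.4)]))
o=p-[0,0,.0125]
for z in(0,-.077,-.085):print(((px('side',o+[0,0,z])-[220,70])*8).round(0))
E
```

```text
t: 8.9
eef_pos: [0.5697, 0.2417, 0.2413]
ee_rot: [3.141, -0.001, -2.984]
force: [-0.6, -0.3, -1.4]
width: 0.0098
8.9 [0.56967916 0.24166244 0.24132876] [ 3.14052084e+00 -1.30298579e-03 -2.98393230e+00]
[245.  62.]
[255. 280.]
[256. 302.]
```

View pics/g2.png

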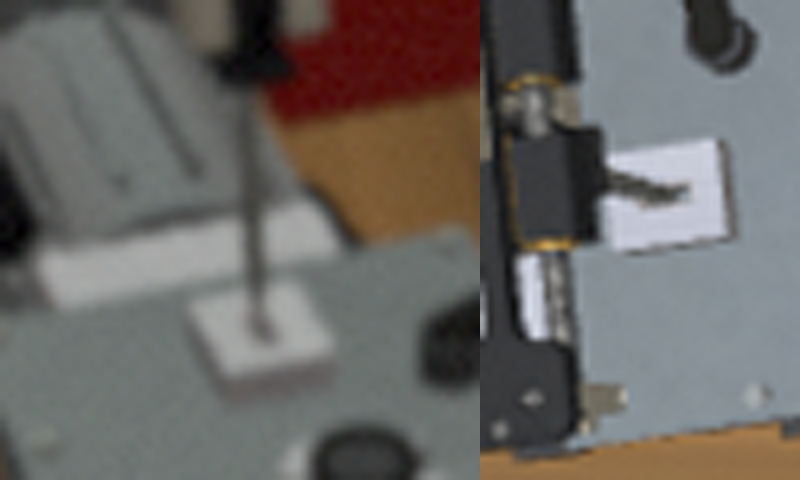

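The tip hangs about 10 mm over the boss. In side crop px, the blade's line reaches (257,329) against the boss centre at (262,329), roughly 1 mm toward +x. I'll go lower and measure closely.

```bash
python3 -m jog '[[1,1,-4,0,0,0],[0,0,-2,0,0,0],[0,0,0,0,0,0]]'
python3 - <<'E'
from h import *
s=status.get_state();p=s['eef_pos'];print(s['t'],p,s['ee_rot'])
f=eyes.grab_frame('top');g=eyes.grab_frame('side')
k=16
def c(im,u,v,w,h):
    a=im[v:v+h,u:u+w].astype(float);a=np.clip((a-20)*1.35,0,255).astype(np.uint8)
    return cv2.resize(a,None,fx=k,fy=k,interpolation=cv2.INTER_CUBIC)
cv2.imwrite('pics/g3.png',np.hstack([c(g,241,98,25,30),c(f,122,197,25,30)]))
o=p-[0,0,.0125];t=o+[0,0,-.085]
print('tip',((px('side',t)-[241,98])*k).round(0),((px('top',t)-[122,197])*k+[400,0]).round(0))
t[2]=.134
for d in([0,0],[.002,0],[0,.002]):
  q=t+[*d,0];print('at mouth',d,((px('side',q)-[241,98])*k).round(0),((px('top',q)-[122,197])*k+[400,0]).round(0))
E
```

```text
t: 9.3
eef_pos: [0.5713, 0.243, 0.2364]
ee_rot: [3.139, 0.001, -2.984]
force: [1.1, 0.5, -1.9]
width: 0.01
9.3 [0.57127792 0.24298478 0.23641489] [ 3.13912683e+00  1.13795693e-03 -2.98410933e+00]
tip [186. 176.] [587. 194.]
at mouth [0, 0] [187. 203.] [600. 198.]
at mouth [0.002, 0] [200. 201.] [600. 184.]
at mouth [0, 0.002] [186. 195.] [586. 198.]
```

View pics/g3.png

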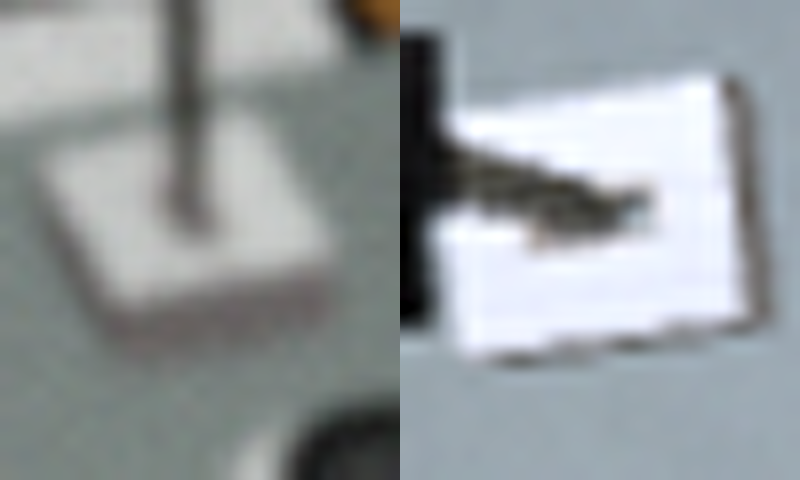

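```bash
python3 - <<'E'
from h import *
p=status.get_state()['eef_pos'];o=p-[0,0,.0125]
yd=np.array([-np.sin(.158),np.cos(.158),0])
for z in(-.03,-.04,-.05,-.06,-.07,-.077):
    for w in(-.007,0,.007):
        q=o+yd*w+[0,0,z]
        print(z,w,((px('side',q)-[241,98])*16).round(0),((px('top',q)-[122,197])*16+[400,0]).round(0))
g=cv2.imread('pics/g3.png').min(2)
# dark-band mean per column (top) and per row (side)
for x in range(460,680,20):
    col=g[120:270,x];i=np.where(col<150)[0];print('col',x,i.min()+120 if len(i) else '',i.max()+120 if len(i) else '')
for y in range(20,260,30):
    r=g[y,120:260];m=(r.max()+r.min())/2;i=np.where(r<m)[0];print('row',y,i.min()+120,i.max()+120)
E
```

```text
-0.03 -0.007 [ 187. -104.] [488. 143.]
-0.03 0 [ 172. -128.] [437. 151.]
-0.03 0.007 [ 158. -152.] [386. 158.]
-0.04 -0.007 [189. -48.] [516. 151.]
-0.04 0 [175. -72.] [465. 159.]
-0.04 0.007 [161. -96.] [415. 166.]
-0.05 -0.007 [192.   9.] [543. 159.]
-0.05 0 [178. -16.] [494. 167.]
-0.05 0.007 [164. -40.] [444. 175.]
-0.06 -0.007 [194.  64.] [570. 168.]
-0.06 0 [180.  40.] [521. 175.]
-0.06 0.007 [166.  16.] [472. 182.]
-0.07 -0.007 [196. 119.] [596. 175.]
-0.07 0 [183.  94.] [548. 183.]
-0.07 0.007 [169.  70.] [499. 190.]
-0.077 -0.007 [198. 157.] [614. 181.]
-0.077 0 [184. 132.] [566. 188.]
-0.077 0.007 [171. 108.] [518. 195.]
col 460 142 209
col 480 151 210
col 500 157 215
col 520 163 218
col 540 168 237
col 560 175 241
col 580 178 239
col 600 190 237
col 620 193 230
col 640 193 211
col 660  <stdin>:13: RuntimeWarning: overflow encountered in scalar add
Traceback (most recent call last):
ValueError: zero-size array to reduction operation minimum which has no identity
```

In both views the blade lines up with the slot once the top camera's ~2 mm bias is taken out. Now I'll lower it gently.

```bash
python3 -m jog '[[0,0,-3,0,0,0],[0,0,-3,0,0,0],[0,0,-3,0,0,0],[0,0,-3,0,0,0],[0,0,0,0,0,0]]'
```

```text
t: 9.9
eef_pos: [0.5712, 0.243, 0.2235]
ee_rot: [3.139, 0.001, -2.984]
force: [0.2, 0.3, -0.8]
width: 0.0097
```

```bash
python3 -m jog '[[0,0,-4,0,0,0],[0,0,-4,0,0,0],[0,0,-4,0,0,0],[0,0,-4,0,0,0],[0,0,0,0,0,0]]'
```

```text
t: 10.4
eef_pos: [0.5711, 0.2429, 0.2058]
ee_rot: [3.139, 0.001, -2.984]
force: [-0.6, 0.4, -0.8]
width: 0.0103
```

Inside freely. Target TCP is 0.134+0.0125=0.1465.

```bash
python3 -m jog '[[0,0,-6,0,0,0],[0,0,-6,0,0,0],[0,0,-6,0,0,0],[0,0,-6,0,0,0],[0,0,-6,0,0,0],[0,0,-6,0,0,0],[0,0,-6,0,0,0],[0,0,-4,0,0,0],[0,0,-3,0,0,0],[0,0,0,0,0,0]]'
```

```text
t: 11.4
eef_pos: [0.5709, 0.2427, 0.1518]
ee_rot: [3.14, 0.0, -2.984]
force: [-0.5, -0.7, -1.3]
width: 0.0099
```

```bash
python3 -m jog '[[0,0,-2,0,0,0],[0,0,-2,0,0,0],[0,0,-1,0,0,0],[0,0,0,0,0,0]]';python3 -m jog '[[0,0,-2,0,0,0],[0,0,0,0,0,0]]'
```

```text
t: 11.8
eef_pos: [0.5713, 0.243, 0.1471]
ee_rot: [3.139, 0.001, -2.984]
force: [-0.3, 0.1, -0.6]
width: 0.01
t: 12.0
eef_pos: [0.5717, 0.2432, 0.1471]
ee_rot: [3.139, 0.003, -2.983]
force: [0.5, -0.8, -0.5]
width: 0.0098
```

```bash
python3 -m jog '[[0,0,-3,0,0,0],[0,0,-2,0,0,0]]'; python3 -m jog '[[0,0,0,0,0,0],[0,0,0,0,0,0]]'
```

```text
t: 12.2
eef_pos: [0.5722, 0.2434, 0.1465]
ee_rot: [3.139, 0.006, -2.982]
force: [-7.8, -1.0, 14.1]
width: 0.0099
t: 12.4
eef_pos: [0.5722, 0.2436, 0.1473]
ee_rot: [3.138, 0.007, -2.982]
force: [-0.4, 0.8, -1.4]
width: 0.0099
```

```bash
python3 -m jog '[[0,0,0,0,0,0],[0,0,0,0,0,0],[0,0,0,0,0,0],[0,0,0,0,0,0],[0,0,0,0,0,0],[0,0,0,0,0,0]]' 0.4; python3 -m jog '[[0,0,5,0,0,0],[0,0,12,0,0,0],[0,0,20,0,0,0],[0,0,20,0,0,0],[0,0,20,0,0,0],[0,0,20,0,0,0],[0,0,0,0,0,0]]'
python3 - <<'E'
from h import *
s=status.get_state();p=s['eef_pos'];print(s['t'],p,s['ee_rot'])
g=eyes.grab_frame('side')
cv2.imwrite('pics/g4.png',cv2.resize(g[60:150,210:310],None,fx=6,fy=6,interpolation=cv2.INTER_CUBIC))
E
```

```text
t: 13.0
eef_pos: [0.5724, 0.2435, 0.146]
ee_rot: [3.139, 0.006, -2.982]
force: [0.3, 0.2, 0.2]
width: 0.0348
t: 13.7
eef_pos: [0.5727, 0.2431, 0.2522]
ee_rot: [3.139, 0.009, -2.981]
force: [0.4, -0.3, -0.8]
width: 0.0349
13.7 [0.57267044 0.24309422 0.25222629] [ 3.13858569  0.0087976  -2.98145912]
```

View pics/g4.png

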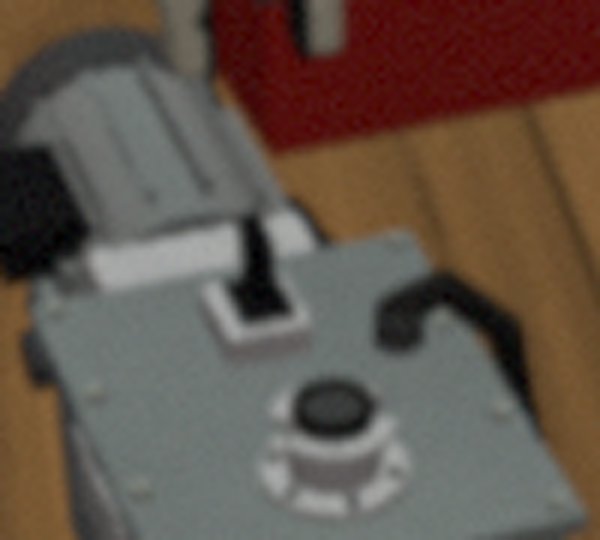

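The dipstick's collar lies flat on the boss at (258,298), released and upright. Now to the cap.

```bash
python3 -m jog '[[2,-16,0,0,0.008,0.05],[4,-32,0,0,0,0.07],[4,-35,0,0,0,0.07],[4,-35,0,0,0,0.07],[4,-35,0,0,0,0.07],[4,-35,0,0,0,0.07],[4,-35,0,0,0,0.07],[4,-35,0,0,0,0.07],[4,-32,0,0,0,0.07],[4,-20,0,0,0,0.06],[0,0,0,0,0,0],[0,0,0,0,0,0]]' 1 20
python3 - <<'E'
from h import *
s=status.get_state();print(s['eef_pos'],s['ee_rot'])
E
```

```text
t: 14.95
eef_pos: [0.6056, -0.0787, 0.2478]
ee_rot: [3.132, -0.007, -2.283]
force: [0.5, 0.7, 0.9]
width: 0.0873
[ 0.60564018 -0.07874964  0.24778325] [ 3.13230131 -0.00708748 -2.28304504]
```

```bash
cat >> h.py <<'E'
from scipy.spatial.transform import Rotation as Ro
def go(x,y,z,yaw):
    s=status.get_state();R=Ro.from_euler('xyz',s['ee_rot']);T=Ro.from_euler('xyz',[np.pi,0,yaw])
    print('need mm',((np.array([x,y,z])-s['eef_pos'])*1e3).round(1),'rot',(T*R.inv()).as_rotvec().round(4),'force',s['force'].round(1),'mom',s['moment'].round(2))
E
python3 -c "
from h import *
go(.614,-.084,.012,-2.271)"
```

```text
need mm [   8.4   -5.3 -235.8] rot [-0.0006 -0.0117  0.0121] force [0.5 0.7 0.9] mom [ 0.07 -0.04  0.  ]
```

```bash
python3 -m jog '[[5,-3,-15,0,-0.006,0.006],[3,-2,-30,0,-0.006,0.006],[0,0,-35,0,0,0],[0,0,-35,0,0,0],[0,0,-25,0,0,0],[0,0,-15,0,0,0],[0,0,-5,0,0,0],[0,0,0,0,0,0],[0,0,0,0,0,0]]'
python3 - <<'E'
from h import *
go(.614,-.084,.012,-2.271)
f=eyes.grab_frame('top');g=eyes.grab_frame('side')
c=lambda im,u,v,w,h,k:cv2.resize(im[v:v+h,u:u+w],None,fx=k,fy=k,interpolation=cv2.INTER_CUBIC)
cv2.imwrite('pics/g5.png',np.hstack([c(g,250,190,80,80,5),c(f,235,160,80,80,5)]))
s=status.get_state();p=s['eef_pos'];q=p.copy();q[2]=.042
for n,o in(('side',[250,190]),('top',[235,160])):print(n,((px(n,p)-o)*5).round(),((px(n,q)-o)*5).round())
E
```

```text
t: 15.85
eef_pos: [0.6131, -0.0757, 0.0843]
ee_rot: [-3.14, 0.004, -2.271]
force: [0.2, 0.4, 0.5]
width: 0.0878
need mm [  0.9  -8.3 -72.3] rot [-0.0017  0.0037  0.0002] force [0.2 0.4 0.5] mom [-0.03 -0.01 -0.02]
side [227. 109.] [225. 175.]
top [181. 177.] [182. 188.]
```

View pics/g5.png

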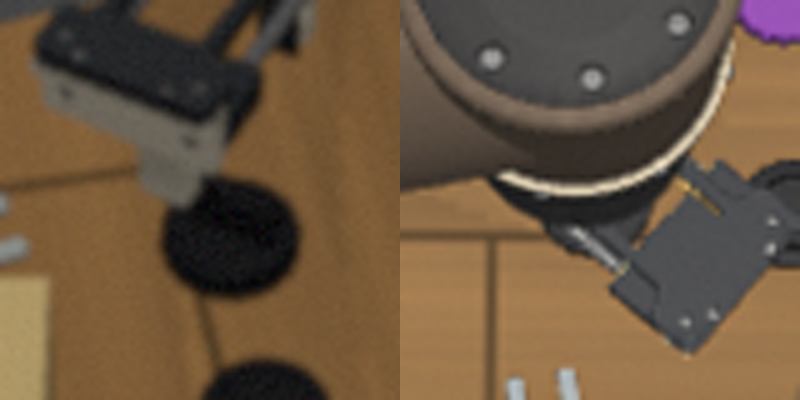

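The cap's wing lies below the left finger tip, the cap is at side crop (231,237), and nothing is touching. I'm correcting the y drift. The tips must stay above the cap's 16 mm top, so TCP z will be 0.019.

```bash
python3 -m jog '[[1,-5,-10,-0.0017,0.0037,0],[0,-3,-15,0,0,0],[0,0,-12,0,0,0],[0,0,-10,0,0,0],[0,0,0,0,0,0],[0,0,0,0,0,0]]'; python3 -c "
from h import *
go(.614,-.084,.019,-2.271)"
```

```text
t: 16.55
eef_pos: [0.6164, -0.0848, 0.0373]
ee_rot: [-3.137, 0.004, -2.272]
force: [0.8, 0.2, 1.5]
width: 0.0876
need mm [ -2.4   0.8 -18.3] rot [-0.0005  0.0058  0.0008] force [0.8 0.2 1.5] mom [-0.01 -0.02  0.01]
```

```bash
python3 -m jog '[[-2,1,-8,0,0.005,0],[0,0,-7,0,0,0],[0,0,-2,0,0,0],[0,0,0,0,0,0]]'; python3 -c "
from h import *
go(.614,-.084,.019,-2.271)"
```

```text
t: 16.95
eef_pos: [0.6149, -0.0835, 0.0198]
ee_rot: [-3.141, 0.002, -2.271]
force: [0.2, -0.0, 0.7]
width: 0.0878
need mm [-0.9 -0.5 -0.8] rot [-0.0006  0.0017  0.0004] force [ 0.2 -0.   0.7] mom [ 0.05  0.04 -0.04]
```

Close gently, letting the cap align, then firm up.

```bash
python3 -m jog '[[0,0,0,0,0,0],[0,0,0,0,0,0],[0,0,0,0,0,0],[0,0,0,0,0,0],[0,0,0,0,0,0],[0,0,0,0,0,0],[0,0,0,0,0,0],[0,0,0,0,0,0],[0,0,0,0,0,0],[0,0,0,0,0,0],[0,0,0,0,0,0],[0,0,0,0,0,0]]' 0 8; python3 -m jog '[[0,0,0,0,0,0],[0,0,0,0,0,0],[0,0,0,0,0,0],[0,0,0,0,0,0],[0,0,0,0,0,0]]' 0 40;python3 -c "
from h import *
go(.614,-.084,.019,-2.271)"
```

```text
t: 18.15
eef_pos: [0.6156, -0.0834, 0.0208]
ee_rot: [-3.139, 0.003, -2.271]
force: [-0.5, -0.7, -1.1]
width: 0.0119
t: 18.65
eef_pos: [0.6156, -0.0834, 0.0208]
ee_rot: [-3.139, 0.003, -2.271]
force: [0.3, 0.2, -0.4]
width: 0.0118
need mm [-1.6 -0.6 -1.8] rot [-0.0007  0.0035  0.0001] force [ 0.3  0.2 -0.4] mom [-0.05  0.05  0.01]
```

```bash
python3 -m jog '[[0,0,6,0,0,0],[0,0,15,0,0,0],[0,0,20,0,0,0],[0,0,25,0,0,0],[0,0,25,0,0,0],[0,0,25,0,0,0],[0,0,25,0,0,0],[0,0,25,0,0,0],[0,0,20,0,0,0],[0,0,10,0,0,0],[0,0,0,0,0,0],[0,0,0,0,0,0]]';python3 -c "
from h import *
go(.587,.1415,.218,-1.411)"
```

```text
t: 19.85
eef_pos: [0.6108, -0.0836, 0.2251]
ee_rot: [3.139, 0.0, -2.273]
force: [-0.1, 0.5, -1.5]
width: 0.0118
need mm [-23.8 225.1  -7.1] rot [-7.000e-04 -2.300e-03  8.616e-01] force [-0.1  0.5 -1.5] mom [ 0.02  0.02 -0.04]
```

```bash
python3 -m jog '[[-2,12,0,0,0,0.05],[-2,20,0,0,0,0.09],[-2,24,0,0,0,0.09],[-3,26,0,0,0,0.09],[-3,26,0,0,0,0.09],[-3,26,0,0,0,0.09],[-3,26,0,0,0,0.09],[-3,24,0,0,0,0.09],[-2,20,0,0,0,0.09],[-1,12,0,0,0,0.06],[0,0,0,0,0,0],[0,0,0,0,0,0]]';python3 -c "
from h import *
go(.587,.1415,.218,-1.411)"
```

```text
t: 21.05
eef_pos: [0.5754, 0.1448, 0.2077]
ee_rot: [3.115, -0.01, -1.388]
force: [-0.5, -0.6, -1.5]
width: 0.0119
need mm [11.6 -3.3 10.3] rot [ 0.0146 -0.0241 -0.023 ] force [-0.5 -0.6 -1.5] mom [-0.03 -0.06 -0.  ]
```

```bash
python3 -m jog '[[6,-2,0,0.0075,-0.012,-0.012],[6,-1,0,0.007,-0.012,-0.011],[0,0,0,0,0,0],[0,0,0,0,0,0]]';python3 -c "
from h import *
go(.587,.1415,.187,-1.411)"
```

```text
t: 21.45
eef_pos: [0.588, 0.1397, 0.2065]
ee_rot: [-3.141, 0.0, -1.416]
force: [-0.2, -0.4, -1.5]
width: 0.012
need mm [ -1.    1.8 -19.5] rot [-0.0003  0.0002  0.0054] force [-0.2 -0.4 -1.5] mom [-0.06  0.   -0.05]
```

```bash
python3 -m jog '[[-1,2,-10,0,0,0.005],[0,0,-7,0,0,0],[0,0,-3,0,0,0],[0,0,0,0,0,0],[0,0,0,0,0,0]]'
python3 - <<'E'
from h import *
go(.587,.1415,.187,-1.411)
f=eyes.grab_frame('top');g=eyes.grab_frame('side')
c=lambda im,u,v,w,h,k:cv2.resize(im[v:v+h,u:u+w],None,fx=k,fy=k,interpolation=cv2.INTER_CUBIC)
cv2.imwrite('pics/g6.png',np.hstack([c(g,235,100,60,65,9),c(f,155,180,50,117,5)[:585]]))
p=status.get_state()['eef_pos']
for z in(.0208,.0208-.016):
  print('cap centre px',((px('side',p-[0,0,z])-[235,100])*9).round(0))
for q in([.587,.1415,.12],[.587,.1415,.148],[.589,.1415,.12],[.587,.1435,.12]):print('neck',q,((px('side',q)-[235,100])*9).round(0))
E
```

```text
t: 21.95
eef_pos: [0.5866, 0.141, 0.1841]
ee_rot: [3.141, 0.0, -1.412]
force: [-0.3, 0.1, -0.9]
width: 0.0117
need mm [0.4 0.5 2.9] rot [ 0.     -0.0007  0.0014] force [-0.3  0.1 -0.9] mom [-0.07  0.03  0.02]
cap centre px [273. 218.]
cap centre px [272. 168.]
neck [0.587, 0.1415, 0.12] [278. 351.]
neck [0.587, 0.1415, 0.148] [276. 266.]
neck [0.589, 0.1415, 0.12] [285. 350.]
neck [0.587, 0.1435, 0.12] [276. 346.]
```

View pics/g6.png

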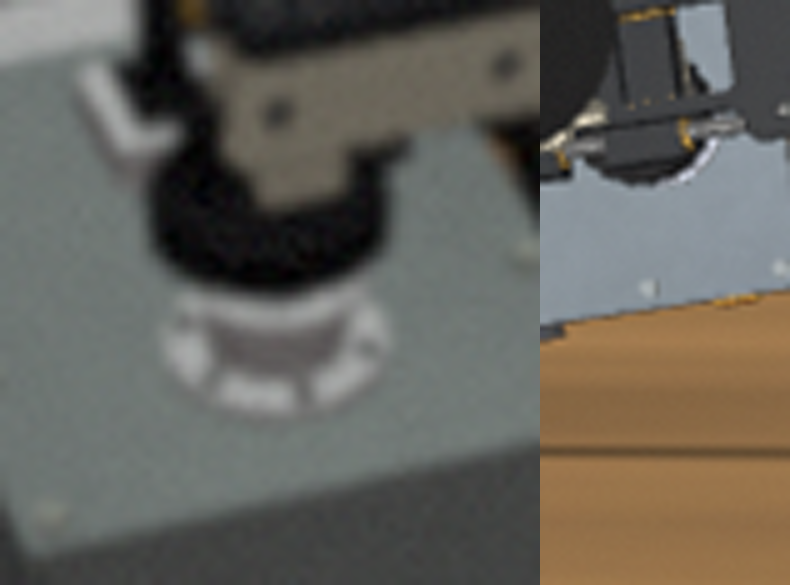

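Side crop:
- The cap spans u 150–388, centre 269.
- The neck's base ring spans 162–393, centre 277.5, so the cap needs about +1.5 mm in x.
- y agrees to within about 0.3 mm.

Now descending with force checks.

```bash
python3 -m jog '[[1.8,0.5,0,0,0,0],[0,0,-3,0,0,0],[0,0,-3,0,0,0],[0,0,-3,0,0,0],[0,0,-2,0,0,0],[0,0,0,0,0,0]]';python3 -c "
from h import *
go(.588,.1415,.1633,-1.411)"
```

```text
t: 22.65
eef_pos: [0.5889, 0.1418, 0.1729]
ee_rot: [-3.141, 0.001, -1.412]
force: [-0.7, 0.1, -0.4]
width: 0.0122
need mm [-0.9 -0.3 -9.6] rot [-0.0007  0.0005  0.0012] force [-0.7  0.1 -0.4] mom [-0.04 -0.03  0.03]
```

```bash
python3 -m jog '[[-0.5,0,-3,0,0,0],[0,0,-3,0,0,0],[0,0,-2,0,0,0],[0,0,0,0,0,0]]';python3 -c "
from h import *
go(.588,.1415,.1633,-1.411)"
```

```text
t: 23.05
eef_pos: [0.5892, 0.1418, 0.1689]
ee_rot: [-3.137, 0.0, -1.41]
force: [0.3, 0.4, -0.6]
width: 0.0115
need mm [-1.2 -0.3 -5.6] rot [-0.0009  0.0043 -0.0005] force [ 0.3  0.4 -0.6] mom [-0.08 -0.04 -0.01]
```

```bash
python3 -m jog '[[0,0,-3,0,0,0]]'; python3 -c "
from h import *
go(.588,.1415,.1633,-1.411)"; python3 -m jog '[[0,0,-3,0,0,0]]'; python3 -c "
from h import *
go(.588,.1415,.1633,-1.411)"
```

```text
t: 23.15
eef_pos: [0.5901, 0.1417, 0.1679]
ee_rot: [-3.135, -0.0, -1.41]
force: [-5.2, -3.0, 21.3]
width: 0.0118
need mm [-2.1 -0.2 -4.6] rot [-0.0009  0.0069 -0.0014] force [-5.2 -3.  21.3] mom [-0.62  2.41  0.1 ]
t: 23.25
eef_pos: [0.5908, 0.1416, 0.1674]
ee_rot: [-3.132, -0.001, -1.409]
force: [-7.6, -0.7, 20.8]
width: 0.0119
need mm [-2.8 -0.1 -4.1] rot [-0.001   0.0095 -0.0024] force [-7.6 -0.7 20.8] mom [0.02 3.27 0.18]
```

```bash
python3 -m jog '[[0,0,3,0,0.009,-0.002],[-2,0,2,0,0,0],[0,0,0,0,0,0]]'; python3 -c "
from h import *
go(.5875,.1415,.1633,-1.411)"
```

```text
t: 23.55
eef_pos: [0.5888, 0.1418, 0.1729]
ee_rot: [-3.14, 0.002, -1.411]
force: [-0.0, -0.9, -0.9]
width: 0.0113
need mm [-1.3 -0.3 -9.6] rot [-0.0018  0.0014 -0.0003] force [-0.  -0.9 -0.9] mom [-0.08  0.01 -0.01]
```

```bash
python3 -m jog '[[-2,0,0,-0.002,0.001,0],[0,0,0,0,0,0]]'; python3 -c "
from h import *
go(.5875,.1415,.1633,-1.411)"; python3 -m jog '[[0,0,-3,0,0,0],[0,0,-3,0,0,0],[0,0,-2,0,0,0]]'; python3 -c "
from h import *
go(.5875,.1415,.1633,-1.411)"
```

```text
t: 23.75
eef_pos: [0.5862, 0.1416, 0.1719]
ee_rot: [3.141, -0.001, -1.411]
force: [0.6, -1.0, -0.8]
width: 0.0118
need mm [ 1.3 -0.1 -8.6] rot [ 0.0009 -0.0008  0.    ] force [ 0.6 -1.  -0.8] mom [-0.06 -0.11  0.02]
t: 24.05
eef_pos: [0.5867, 0.1412, 0.1682]
ee_rot: [-3.14, -0.002, -1.409]
force: [-11.1, 1.5, 17.9]
width: 0.0115
need mm [ 0.8  0.3 -4.9] rot [ 0.0018  0.0022 -0.0023] force [-11.1   1.5  17.9] mom [0.98 3.79 0.19]
```

```bash
for i in 1; do python3 -m jog '[[-1.5,0,-1,0,0,0]]'; python3 -m jog '[[-1.5,0,-1,0,0,0]]'; python3 -m jog '[[-1.5,0,-1,0,0.002,0]]'; python3 -m jog '[[-1.5,0,-1,0,0,0]]'; done | grep -v width; python3 -c "
from h import *
go(.5875,.1415,.1633,-1.411)"
```

```text
t: 24.15
eef_pos: [0.586, 0.1416, 0.1687]
ee_rot: [-3.137, -0.002, -1.408]
force: [1.0, 0.3, 1.3]
t: 24.25
eef_pos: [0.5854, 0.1418, 0.1686]
ee_rot: [-3.135, -0.001, -1.408]
force: [1.9, -2.0, 2.1]
t: 24.35
eef_pos: [0.5852, 0.1419, 0.1685]
ee_rot: [-3.134, -0.001, -1.407]
force: [3.2, -1.8, 5.9]
t: 24.45
eef_pos: [0.5851, 0.1419, 0.1684]
ee_rot: [-3.131, -0.002, -1.407]
force: [3.3, -2.3, 5.7]
need mm [ 2.4 -0.4 -5.1] rot [-0.0002  0.0111 -0.004 ] force [ 3.3 -2.3  5.7] mom [-0.8  -1.37 -0.12]
```

```bash
python3 -m jog '[[2,0,3,0,0.011,-0.004],[0,2,1,0,0,0],[0,0,0,0,0,0]]'>/dev/null; python3 -c "
from h import *
go(.5875,.1430,.1690,-1.411)"
```

```text
need mm [ 1.9 -0.6 -1.5] rot [ 0.0007 -0.0053  0.0013] force [-0.5 -0.1 -1.2] mom [-0.02 -0.01 -0.02]
```

```bash
cat > m.py <<'E'
from h import *
s=status.get_state();F=s['force'];M=s['moment'];h=.38
print('pos',(s['eef_pos']*1e3).round(1),'rot',s['ee_rot'].round(3),'F',F.round(1),'M',M.round(2),'r(mm)',((M[0]-h*F[1])/F[2]*-0+np.array([-(M[1]+h*F[0])/F[2],(M[0]-h*F[1])/F[2]]))*1e3)
E
for i in 1; do python3 -m jog '[[0.8,0,-1,0,-0.004,0]]'; python3 m.py; python3 -m jog '[[0,0,-2,0,0,0]]';python3 m.py; python3 -m jog '[[0,0,-2,0,0,0]]';python3 m.py;python3 -m jog '[[0,0,-2,0,0,0]]';python3 m.py; done | grep pos:\ -v | grep pos
python3 m.py; python3 -m jog '[[0,0,-2,0,0,0]]'>/dev/null;python3 m.py; python3 -m jog '[[0,0,-2,0,0,0]]'>/dev/null;python3 m.py
```

```text
pos [586.6 144.2 162.5] rot [ 3.141 -0.    -1.412] F [ 0.6 -0.3  1.4] M [-0.1  -0.   -0.01] r(mm) [-173.30619769   11.17319803]
pos [586.6 144.2 160.5] rot [ 3.141 -0.    -1.412] F [-1.5  0.4  3.9] M [ 0.09  0.33 -0.  ] r(mm) [ 66.23169763 -17.29381463]
pos [586.6 144.2 158.8] rot [ 3.141e+00 -1.000e-03 -1.412e+00] F [-2.   0.3  6.4] M [0.07 0.8  0.01] r(mm) [-4.62883    -4.29683372]
```

It dropped in: underside about 10 mm below the flange with 6.4 N of seal force. Now turning clockwise in small monitored steps while keeping it pressed.

```bash
python3 -m jog '[[0,0,-0.6,0,0,-0.06],[0,0,-0.6,0,0,-0.06],[0,0,-0.6,0,0,-0.06]]'>/dev/null;python3 m.py;  python3 -c "
from h import *
go(.5866,.1442,.1588,-2.196)"
```

```text
pos [587.8 144.6 159. ] rot [-3.139  0.    -1.596] F [-0.4  1.   6.2] M [0.05 0.19 0.  ] r(mm) [ -4.86591273 -56.18443655]
need mm [-1.2 -0.4 -0.2] rot [ 0.0009  0.0028 -0.6004] force [-0.4  1.   6.2] mom [0.05 0.19 0.  ]
```

```bash
python3 -m jog '[[-0.5,0,-0.6,0,0.001,-0.07],[-0.5,0,-0.6,0,0.001,-0.07],[-0.3,0,-0.6,0,0,-0.07],[0,0,-0.6,0,0,-0.07]]'>/dev/null;python3 m.py;  python3 -c "
from h import *
go(.5866,.1442,.1588,-2.196)"
```

```text
pos [589.1 145.  160. ] rot [-3.134e+00  2.000e-03 -1.886e+00] F [-0.5 -0.6  5.1] M [-0.2   0.07  0.03] r(mm) [22.57664452  7.51238132]
need mm [-2.5 -0.8 -1.2] rot [ 0.0012  0.0075 -0.3105] force [-0.5 -0.6  5.1] mom [-0.2   0.07  0.03]
```

```bash
python3 -m jog '[[-1,-0.3,-1.5,0,0.003,-0.07],[-1,-0.3,-1,0,0.003,-0.07],[-1,0,-1,0,0.003,-0.07],[-1,0,-1,0,0.002,-0.06]]'>/dev/null;python3 m.py;  python3 -c "
from h import *
go(.5866,.1442,.1588,-2.196)"
```

```text
pos [589.1 144.7 159.4] rot [-3.137e+00  3.000e-03 -2.165e+00] F [ 1.8 -0.7  5.4] M [-0.31 -0.37  0.07] r(mm) [-59.65758048  -6.48470444]
need mm [-2.5 -0.5 -0.6] rot [ 0.0004  0.0057 -0.0305] force [ 1.8 -0.7  5.4] mom [-0.31 -0.37  0.07]
```

```bash
python3 -m jog '[[-0.5,0,-0.5,0,0.003,-0.02],[0,0,0,0,0,0],[0,0,0,0,0,0],[0,0,0,0,0,0],[0,0,0,0,0,0],[0,0,0,0,0,0]]';python3 m.py
python3 - <<'E'
from h import *
f=eyes.grab_frame('top');g=eyes.grab_frame('side')
c=lambda im,u,v,w,h,k:cv2.resize(im[v:v+h,u:u+w],None,fx=k,fy=k,interpolation=cv2.INTER_CUBIC)
cv2.imwrite('pics/g7.png',np.hstack([c(g,225,85,80,90,6),c(f,150,170,60,108,5)[:540]]))
E
```

```text
t: 27.05
eef_pos: [0.5892, 0.1447, 0.1605]
ee_rot: [-3.137, 0.003, -2.186]
force: [-1.2, 0.1, 4.4]
width: 0.0117
pos [589.2 144.7 160.5] rot [-3.137e+00  3.000e-03 -2.186e+00] F [-1.2  0.1  4.4] M [0.1  0.34 0.05] r(mm) [29.96641827  9.52793016]
```

View pics/g7.png

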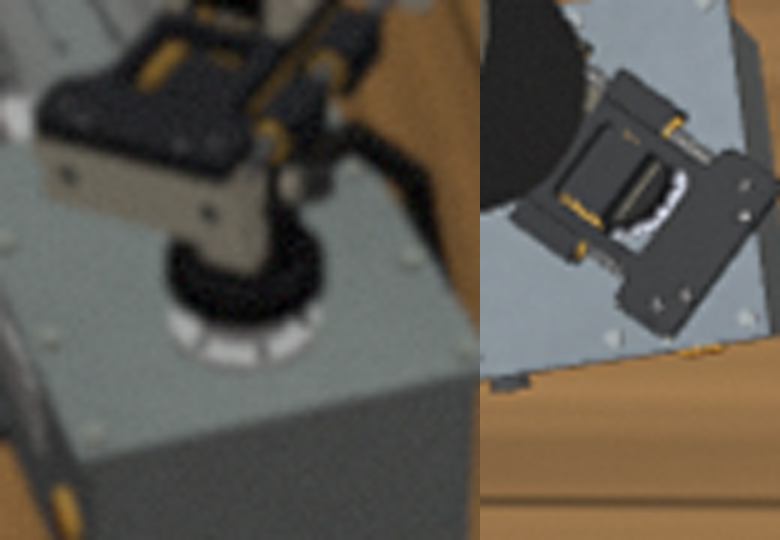

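The picture shows the cap down over the neck at side crop (245,265), level, with the wing between the fingers. It is turned about 44° and caught about 8.3 mm below the flange. Nothing passed over the dipstick lower than the gripper body, which has more than 50 mm clearance. Handing in.

```bash
python3 -c "
from station import workorder; print(workorder.job_done())"; python3 m.py
```

```text
the job is handed in; nothing more can be done
None
the job is handed in; nothing more can be done
```

The job is handed in: the dipstick is home in its tank slot, and the cap is caught at the half turn and held in the gripper. There is no verdict from the station.

**Dipstick:** I took it from the rack and slid it in until it met a 14 N stop at the expected height. I then let go, and the picture showed the collar flat on the boss and the stick upright. In the last picture it was hidden behind the gripper, so I did not see it again after fitting the cap. I estimate the gripper stayed about 50 mm above it.

**Cap:**
- **Fitting:** My first tries landed on the flange with up to about 21 N. A shift of about 2.5 mm in y let the lugs drop through the notches. I had judged y as correct from the picture, so vision and touch disagreed there.
- **Last check:** At 27 s the tool had turned about 0.77 rad (44°) clockwise. The cap's underside was about 8.3 mm below the flange top by arm position. The seal was pushing back with about 4.4 N, and the grip was set at 40 N.
- **Less certain:** The cap's angle is taken from the tool's angle. The last picture showed the wing between the fingers and the cap looking level, but I did not measure the cap's angle separately.

**Bystanders:** The arm came into contact only with the dipstick and cap, plus the boss and neck through them. I did not separately re-measure where the bystanders stand.

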